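# Lock the rotary welding jig

### The arm

A 6-joint arm with a two-finger parallel gripper is mounted at the origin on the work surface. World frame = base frame: x ahead of the robot, y to its left, z up, the work surface at z = 0. Lengths are in m, angles in rad, forces in N, time in s.
With the tool pointing down it reaches from about 0.225 to 0.875 m from the base axis. Payload 3.4 kg.
Tool frame: the origin (TCP) lies between the finger pads; the fingertips stand 8 mm ahead of it and the grasp point (between the pads) lies 11 mm behind it; z points along the fingers, y is the line along which they close (so a half turn about z gives the same grasp; the last joint's range is limited). The gripper opens to 85 mm and grips with 20 to 120 N. Pads are 22 mm wide; open, the fingers measure 114 mm over their backs; the gripper's body (76 mm by 85 mm) begins 54 mm behind the grasp point. The pads swing forward as they close: fully open they stand 13 mm farther back than shut.
Start: joints at [-1.424, 0.276, 1.505, -0, 1.361, -0.121], TCP at [0.152, -0.555, 0.215] pointing down, gripper open.
Joint ranges: [-2.89, 2.89], [-0.75, 2.08], [0.22, 2.7], [-1.18, 4.32], [0.11, 2.71], [-2.7, 2.7]. Speed limits (rad/s): [2.57, 2.57, 3.14, 3.14, 3.14, 3.14].

### API

Orientations are given as a unit quaternion [w, x, y, z].
In Python, from rig import manip gives the robot as it stands.
- The arm moves only by the tool move_arm, never from a script. Its argument "deltas" is a list that holds one entry, the list of rows, each a list of 5 numbers: the shift along the tool's x, y, z normalised to -1 to 1, where 1 is 80 cm, then the turn about the tool's z normalised to -1 to 1, where 1 is 120 degrees, then the closure, from -1 (fully open) to 1 (shut). In form: [[[tx, ty, tz, twist, grip], ...]]. A call has 1 to 12 rows; each row is the pose to reach, as a shift and turn from the pose commanded when the call began, along the tool's axes at that moment; what a row does not reach only later rows make up. A row lasts 1/10 s, in which the tool goes at most 50 mm and 8.59 degrees, less where a joint would pass 70% of its speed; a pose out of reach is approached as far as the arm can. A call with a number of a shift or a turn outside -1 to 1 is refused whole. A call with a gripper value outside its range is refused whole. The fingers move at their own pace and stop on an object; "squeeze" is the grip in N (left out, the last holds). Time passes only in rows, so rows that repeat a pose let the fingers close. It gives the time, the measured TCP pose, the force, the opening and the grip force at its end, in the units of the state.
- manip.get_state(): the state, without advancing time (a new reading comes with each control period).
- manip.get_image(name): name is "scene" or "top"; returns the picture (384x512x3 uint8, red, green, blue); there is no depth.
- manip.camera_params(name): a dict with "fx", "fy", "cx", "cy" (pixels), "dist" ([k1, k2, p1, p2, k3] as OpenCV has them; the pictures are not rectified), "R" (3x3) and "t" (3): a world point X has camera coordinates R X + t. Camera axes: x right, y down, z forward; pixel columns grow to the right and rows downward; lengths in m; the calibration is good to about 2 mm. A picture is of the moment at which its call begins. camera_params takes no time and is no camera call.
- manip.sign_off(): hands the job in; it is judged then, once.
The state is a dict: "clock": time; "qpos": joint angles; "qd": joint speeds; "effort": joint torques, N m; "position": TCP position; "ee_rot": TCP orientation; "contact_force": force on the tool from outside, world axes, zero at the start; "moment": the same for the moment, N m; "width": finger opening in m; "gripper_force": force on a finger pad.
Only numpy, scipy, OpenCV 4.12 (cv2) and the standard library are available. Lean on these libraries where they do the work, as an engineer would, in place of code of your own. Each camera call takes 0.05 s, during which the arm holds its last target. There are 200 camera calls.

### The job

Lock the rotary welding jig: push the upright paddle on the slotted locking disc round until the disc's slot lines up with the locking bar, then push the bar by its wide end plate right through the disc until it is fully home. Only push, with the fingertips or the outside of the fingers: do not pinch the paddle, the bar or its plate between the fingers, and leave the loose things on the bench where they are.

Things in the scene. Friction and masses are not known exactly. Their poses are not given: they have to be found in the camera images.
- lock_base: the fixed lock: a dark steel base plate 110 mm wide (its x), 10 mm thick, from y = -235 to +95 mm. Origin: on the bench under the disc's axis; z up; +y is the direction in which the bar is pushed. Along x = 0 stand a guide block that carries the bar (y = -84 to -56 mm), the disc (-50 to +50) and the keeper (+56 to +88)
- keeper (a point): middle of the top of the keeper, the block that takes the bar's nose when home. Keeper and guide block are alike, 46 mm wide; their tops are 35 mm (screw heads 38 mm) above the bench, the highest fixed parts
- lock_disc (a joint): angle of the slotted steel locking disc about its upright axis, rad, growing counter-clockwise seen from above; range -0.25 to 3.39. The slot is in line with the bar at 0 (paddle towards the base's +x) and at 3.14 (paddle towards -x): either will do. At 1.57 the paddle points to +y. The disc stays where it is left; turning it takes about 0.2 N m (6 N at the paddle's middle)
- disc_centre (a point): point on the disc's axis, at its top face, 31 mm above the bench; x axis points at the paddle, square to the slot. Disc 100 mm across, 18 mm thick; an 18 mm wide slot, open at the top, with mouths flared by 5 mm, runs straight across it. A disc turned away blocks the bar; within about 0.1 rad the tapered nose finds the slot and turns the disc into line
- paddle (a point): middle of the upright steel paddle fixed on the disc: 26 mm long radially (22 to 48 mm from the disc's axis), 10 mm thick, from 31 to 71 mm above the bench; the point is 35 mm from the axis, 51 mm above the bench. The point's x axis points radially outwards, its y axis is square to the flat faces that one pushes
- lock_bar (a joint): how far the bar has been pushed along the base's +y, in m; range 0 to 0.138. Fully out at 0, fully home at 0.138 (end plate against the guide block, nose in the keeper). The bar is a steel bar 12 mm wide and 14 mm high (15 to 29 mm above the bench), 158 mm long; it stays where it is left and takes about 5 N to slide
- push_plate (a point): middle of the rear face of the bar's end plate, the face one pushes on, 37 mm above the bench. The plate is upright steel, 96 mm wide (base's x), 10 mm thick, from 13 to 61 mm above the bench. The point's +y axis is the pushing direction; the plate lies on its +y side
- bar_nose (a point): tip of the bar's tapered nose, 22 mm above the bench; the taper is 10 mm long, from 12 to 5 mm wide
- bracket_a: loose bystander: a U-shaped sheet-steel bracket, 100 x 45 x 30 mm, standing on its two edges; origin under its centre
- bracket_b: loose bystander: a longer U-shaped sheet-steel bracket, 140 x 45 x 30 mm; origin under its centre
- electrode_tip: loose bystander: an upright copper welding tip, 22 mm in diameter, 45 mm high; origin under its centre
- steel_collar: loose bystander: a steel ring, 38 mm outside, 20 mm inside, 12 mm thick, lying flat; origin under its centre
- bolt_cup: loose bystander: an open black plastic cup, 72 mm across the rim, 50 mm high; origin under its centre
- wrench: loose bystander: a steel spanner lying flat, 180 mm long along its own x axis, about 38 mm wide; origin under its centre
- spray_bottle: loose bystander: a white plastic bottle with a red cap, 64 mm in diameter, 180 mm high; origin under its centre

How it is judged:
By the outcome, as a careful person would: the job done as asked, in the order asked, and still so for the second after the job is handed in, with the robot touching nothing.
It also fails if it takes over 54 s, if anything falls off the work surface, if the arm or the gripper's body presses on something with over 40 N, if the wrist force passes 120 N, or if a joint passes its speed limit or range.

## Working session

There is one attempt and no reset: what is moved stays moved. The work goes in short steps, Python scripts to look and compute and a tool call to move; the robot and the scene stay as the last step left them, time stands still between calls to the robot, and variables do not carry over. Pictures are saved under pics/ and viewed, at most 10 in all, crops included, and the job is handed in when it is done.

Besides the shell and the picture viewer there is one more tool, called after "Request:" by a JSON object that holds its "api" and its "payload". move_arm: Moves the arm, as the interface text tells. Scaled input: -1 to 1 covers 80 cm each way for a shift and 120 degrees each way for a turn. Its arguments: {"type":"object","properties":{"deltas":{"type":"array","items":{"type":"array","items":{"type":"array","items":{"type":"number","minimum":-1,"maximum":1}}}},"squeeze":{"type":"number"}},"required":["deltas"]}

```bash
mkdir -p pics; python3 - <<'E'
from rig import manip
import cv2
for n in("scene","top"):
    cv2.imwrite(f"pics/{n}0.png",cv2.cvtColor(manip.get_image(n),cv2.COLOR_RGB2BGR))
    p=manip.camera_params(n);print(n,p)
s=manip.get_state();print(s)
E
```

```text
scene {'fx': 400.7962020201099, 'fy': 400.7962020201099, 'cx': 255.96733790118978, 'cy': 192.20169601348115, 'dist': array([-0.07573592,  0.        ,  0.        ,  0.        ,  0.        ]), 'R': array([[ 0.74931011,  0.66214969,  0.00959939],
       [ 0.54093659, -0.60365099, -0.58565612],
       [-0.38199734,  0.44403071, -0.81050278]]), 't': array([-0.49674869, -0.2049577 ,  1.08059217])}
top {'fx': 351.87975925462354, 'fy': 351.87975925462354, 'cx': 253.4761682732914, 'cy': 191.0017627287029, 'dist': array([-0.08102591,  0.        ,  0.        ,  0.        ,  0.        ]), 'R': array([[-0.02323264, -0.99924187, -0.03123999],
       [-0.99618783,  0.02576721, -0.08334183],
       [ 0.08408362,  0.02918464, -0.99603123]]), 't': array([0.14595676, 0.56059933, 0.88156081])}
{'clock': 0.1, 'qpos': array([-1.42399371e+00,  2.76510733e-01,  1.50601420e+00, -8.92086611e-06,
        1.36073927e+00, -1.20984007e-01]), 'qd': array([-0.00080508, -0.00063332, -0.00258229, -0.00089267,  0.00128076,
       -0.00114082]), 'effort': array([ 1.25068527e-03, -4.17701161e+01, -2.46405262e+01, -1.60723522e-05,
        5.86381575e-03,  8.52701163e-06]), 'position': array([ 0.15206784, -0.5539908 ,  0.21453519]), 'ee_rot': array([-8.35648678e-04,  9.91049203e-01,  1.33494487e-01, -1.51502141e-05]), 'contact_force': array([-0.28297992, -0.46913583,  0.11882193]), 'moment': array([-0.05282454, -0.01595877, -0.01034768]), 'gripper_force': 0.0, 'width': 0.08552866234281072}
```

View pics/scene0.png

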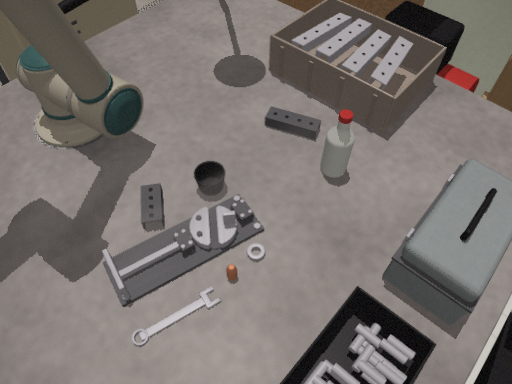

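View pics/top0.png

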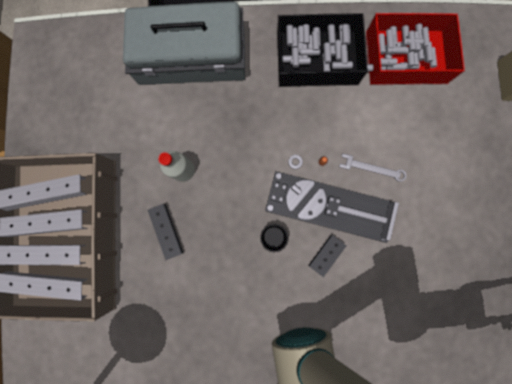

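The lock is visible: in the top view the disc is near (306,200) and the end plate near (390,220). In the scene view the disc is near (213,228) and the plate near (113,268). I'll crop and enlarge both.

```bash
python3 - <<'E'
import cv2,numpy as np
a=cv2.imread("pics/top0.png")[140:290,250:420]; b=cv2.imread("pics/scene0.png")[150:310,90:280]
a=cv2.resize(a,None,fx=4,fy=4,interpolation=3); b=cv2.resize(b,None,fx=4,fy=4,interpolation=3)[:600]
cv2.imwrite("pics/ta.png",a);cv2.imwrite("pics/sa.png",b)
E
```

```text
(no output)
```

View pics/ta.png

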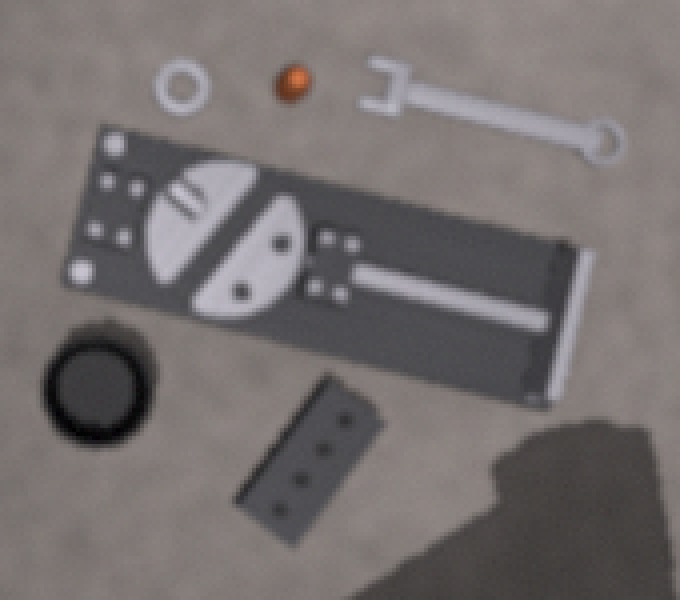

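View pics/sa.png

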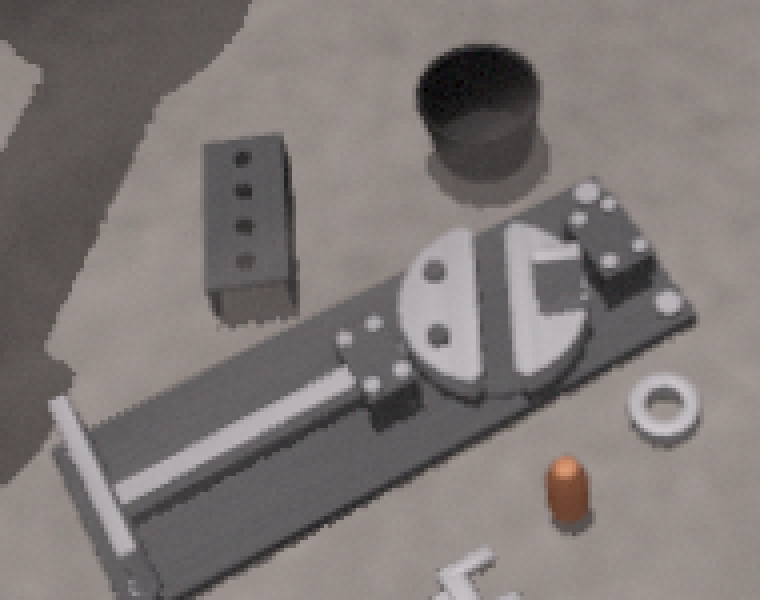

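```bash
cat > h.py <<'E'
from rig import manip
import cv2,numpy as np
C={n:manip.camera_params(n) for n in("scene","top")}
def ray(n,uv):
    p=C[n];K=np.array([[p['fx'],0,p['cx']],[0,p['fy'],p['cy']],[0,0,1]])
    q=cv2.undistortPoints(np.array([[uv]],float),K,p['dist'])[0,0]
    return -p['R'].T@p['t'],p['R'].T@np.array([*q,1])
def plane(n,uv,z):
    o,d=ray(n,uv);return (o+d*(z-o[2])/d[2])[:2]
def T(x,y,z):return plane("top",(250+(x+.5)/4-.5,140+(y+.5)/4-.5),z)
def S(x,y,z):return plane("scene",(90+(x+.5)/4-.5,150+(y+.5)/4-.5),z)
E
cat > m.py <<'E'
from h import *
np.set_printoptions(precision=4,suppress=True)
k=[T(115,209,.038),S(609,232,.038)];g=[T(333.5,266,.038),S(373,355,.038)]
print("keeper",k,"guide",g)
K=np.mean(k,0);G=np.mean(g,0);ey=(K-G)/np.linalg.norm(K-G);ex=np.array([ey[1],-ey[0]])
D=G+(K-G)*70/142
print("len",np.linalg.norm(K-G),"D",D,"ey",ey,"ang",np.degrees(np.arctan2(ey[1],ey[0])))
f=lambda p:np.round([(p-D)@ex*1e3,(p-D)@ey*1e3],1)
for n,p in dict(padT=T(188,197,.071),padS=S(557,254,.071),plT1=T(590,250,.061),plT2=T(557,400,.061),plS1=S(58,398,.061),plS2=S(125,555,.061),c1=T(102,125,.01),c2=T(65,287,.01),c3=T(548,408,.01),c4=S(597,180,.01),c5=S(693,318,.01),
 collar=T(182,87,.012),tip=T(294,82,.045),wr=T(380,90,.005),cup=T(97,390,.05),brS=S(245,210,.03),br1=T(330,377,.03),br2=T(238,500,.03),br3=T(382,415,.03),slot1=T(265,185,.031),slot2=T(185,290,.031)).items():print(n,f(p))
E
python3 m.py
```

```text
keeper [array([0.5591, 0.0686]), array([0.5599, 0.07  ])] guide [array([ 0.5194, -0.0683]), array([ 0.521 , -0.0668])]
len 0.14243639730170152 D [ 0.5396 -0.0001] ey [0.2759 0.9612] ang 73.98269796599368
padT [15.2 30.7]
padS [16.7 32.6]
plT1 [  47.  -219.1]
plT2 [ -48.  -220.1]
plS1 [ -46.8 -215.5]
plS2 [  47.8 -217.8]
c1 [53.9 92.9]
c2 [-55.3  89.8]
c3 [ -52.6 -233.6]
c4 [-50.4  95.1]
c5 [56.  91.7]
collar [91.2 48.3]
tip [106.  -18.3]
wr [123.5 -79.6]
cup [-113.2   54.5]
brS [-124.   -87.5]
br1 [-68.8 -87.2]
br2 [-158.4  -49.6]
br3 [ -83.8 -124.9]
slot1 [ 39.4 -17.7]
slot2 [-38.5  15.4]
```

The paddle sits at about 64° (1.1 rad), so I'll push it clockwise to 0. First I go above the paddle's counter-clockwise side with the fingers shut.

```bash
cat >> h.py <<'E'
from scipy.spatial.transform import Rotation as R
D=np.array([.5396,-.0001]);B=np.radians(-16.0)
EX=np.array([np.cos(B),np.sin(B)]);EY=np.array([-EX[1],EX[0]])
def pose():
    s=manip.get_state();w,x,y,z=s['ee_rot'];return s,np.array(s['position']),R.from_quat([x,y,z,w])
def rows(tg):
    "tg: list of base-frame x,y mm, z mm, yaw deg of tool x in base frame -> rows"
    s,p,r=pose();tx=r.as_matrix()[:,0];y0=np.arctan2(tx[1],tx[0])
    for x,y,z,yaw in tg:
        X=np.array([*(D+EX*x/1e3+EY*y/1e3),z/1e3])
        t=-np.degrees((np.radians(yaw)+B-y0+np.pi)%(2*np.pi)-np.pi)
        print(np.round(np.r_[r.inv().apply(X-p)/.8,t/120],4).tolist())
def where():
    s,p,r=pose();tx=r.as_matrix()[:,0];d=p[:2]-D
    print("t",s['clock'],"base xy",np.round([d@EX*1e3,d@EY*1e3,p[2]*1e3],1),"yaw",np.round(np.degrees(np.arctan2(tx[1],tx[0])-B),1),"F",np.round(s['contact_force'],1),"w",s['width'],"q",np.round(s['qpos'],2))
def polar(th,gap,z,r=35):
    a=np.radians(th);return (r*np.cos(a)-gap*np.sin(a),r*np.sin(a)+gap*np.cos(a),z,th)
E
python3 - <<'E'
from h import *
where();rows([polar(64,32,180)])
E
```

```text
t 0.1 base xy [-219.8 -639.3  214.5] yaw 31.3 F [-0.3 -0.5  0.1] w 0.08552866234281072 q [-1.42  0.28  1.51 -0.    1.36 -0.12]
[0.6656, -0.5967, 0.0443, -0.2721]
```

Request:
{"api": "move_arm", "payload": {"deltas": [[[0.6656,-0.5967,0.0443,-0.2721,1],[0.6656,-0.5967,0.0443,-0.2721,1],[0.6656,-0.5967,0.0443,-0.2721,1],[0.6656,-0.5967,0.0443,-0.2721,1],[0.6656,-0.5967,0.0443,-0.2721,1],[0.6656,-0.5967,0.0443,-0.2721,1],[0.6656,-0.5967,0.0443,-0.2721,1],[0.6656,-0.5967,0.0443,-0.2721,1],[0.6656,-0.5967,0.0443,-0.2721,1],[0.6656,-0.5967,0.0443,-0.2721,1],[0.6656,-0.5967,0.0443,-0.2721,1],[0.6656,-0.5967,0.0443,-0.2721,1]]], "squeeze": 20}}

```text
clock: 1.3
position: [0.4771, -0.0487, 0.1854]
ee_rot: [0.0, 0.914, 0.407, -0.0]
contact_force: [0.8, -0.1, -0.1]
width: 0.0003
gripper_force: 0.0
```

```bash
python3 - <<'E'
from h import *
where();rows([polar(64,32,180),polar(64,32,54)])
E
```

```text
t 1.3 base xy [-46.6 -63.9 185.4] yaw 64.0 F [ 0.8 -0.1 -0.1] w 0.00026761396681320105 q [-0.25  0.15  1.75 -0.    1.24  0.49]
[0.1411, -0.0226, 0.0067, 0.0001]
[0.1412, -0.0226, 0.1642, 0.0001]
```

Request:
{"api": "move_arm", "payload": {"deltas": [[[0.1411,-0.0226,0.0067,0,1],[0.1411,-0.0226,0.0067,0,1],[0.1411,-0.0226,0.0067,0,1],[0.1411,-0.0226,0.0067,0,1],[0.1411,-0.0226,0.0067,0,1],[0.1411,-0.0226,0.0067,0,1]]]}}

```text
clock: 1.9
position: [0.5377, 0.0439, 0.1802]
ee_rot: [0.0, 0.914, 0.406, -0.001]
contact_force: [0.1, 0.6, 0.1]
width: 0.0001
gripper_force: 0.0
```

```bash
python3 - <<'E'
from h import *
where();rows([polar(64,32,100),polar(64,32,54)])
E
```

```text
t 1.9 base xy [-13.9  41.7 180.2] yaw 63.9 F [0.1 0.6 0.1] w 0.00011199384717135852 q [-0.05  0.25  1.64 -0.    1.26  0.69]
[0.0046, -0.0015, 0.1002, -0.0007]
[0.0047, -0.0015, 0.1577, -0.0007]
```

Request:
{"api": "move_arm", "payload": {"deltas": [[[0.0047,-0.0015,0.05,0,1],[0.0047,-0.0015,0.1,0,1],[0.0047,-0.0015,0.1,0,1],[0.0047,-0.0015,0.1,0,1],[0.0047,-0.0015,0.1,0,1]]]}}

```text
clock: 2.4
position: [0.5419, 0.0481, 0.1024]
ee_rot: [0.001, 0.914, 0.406, 0.002]
contact_force: [0.1, -0.2, -0.1]
width: 0.0003
gripper_force: 0.0
```

```bash
python3 - <<'E'
from h import *
where();rows([polar(64,32,54)])
a=manip.get_image("scene")[150:310,90:280];b=manip.get_image("top")[140:290,250:420]
f=lambda i:cv2.resize(cv2.cvtColor(i[:150,:170],cv2.COLOR_RGB2BGR),(400,353),interpolation=3)
cv2.imwrite("pics/p1.png",np.hstack([f(a[:,20:]),f(b)]))
E
```

```text
t 2.4 base xy [-11.1  46.9 102.4] yaw 63.9 F [ 0.1 -0.2 -0.1] w 0.00031517838994897507 q [-0.04  0.32  1.75 -0.    1.07  0.7 ]
[-0.0031, -0.002, 0.0605, -0.0006]
```

View pics/p1.png

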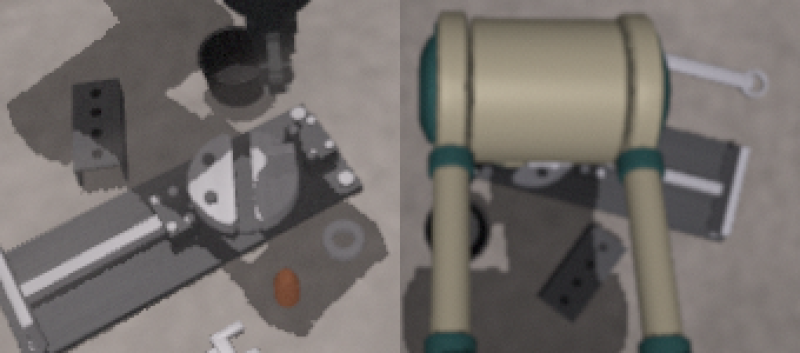

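The left panel (scene view) shows the shut fingers at about (275,90), above and to the -x side of the disc, with nothing touched. The top view is blocked by the arm. Next I descend.

Request:
{"api": "move_arm", "payload": {"deltas": [[[-0.003,-0.002,0.03,0,1],[-0.003,-0.002,0.06,0,1],[-0.003,-0.002,0.06,0,1],[-0.003,-0.002,0.06,0,1],[-0.003,-0.002,0.06,0,1]]]}}

```text
clock: 3.0
position: [0.539, 0.0481, 0.0539]
ee_rot: [0.001, 0.914, 0.407, 0.001]
contact_force: [0.1, 0.0, 0.3]
width: 0.0004
gripper_force: 0.0
```

```bash
python3 - <<'E'
from h import *
where();rows([polar(64,20,54),polar(60,20,54),polar(56,20,54),polar(52,20,54),polar(48,20,54),polar(44,20,54),polar(40,20,54),polar(36,20,54),polar(32,20,54),polar(32,20,54)])
E
```

```text
t 3.0 base xy [-13.8  46.2  53.9] yaw 64.0 F [0.1 0.  0.3] w 0.000364865684246928 q [-0.04  0.37  1.82 -0.    0.96  0.69]
[-0.0006, 0.0158, -0.0001, -0.0]
[0.0011, 0.019, -0.0001, 0.0333]
[0.0025, 0.0222, -0.0001, 0.0666]
[0.0037, 0.0255, -0.0001, 0.1]
[0.0046, 0.0289, -0.0001, 0.1333]
[0.0053, 0.0323, -0.0, 0.1666]
[0.0058, 0.0358, -0.0, 0.2]
[0.006, 0.0393, -0.0, 0.2333]
[0.006, 0.0428, -0.0, 0.2666]
[0.006, 0.0428, -0.0, 0.2666]
```

Request:
{"api": "move_arm", "payload": {"deltas": [[[-0.0006,0.008,0,0,1],[-0.0006,0.0158,0,0,1],[0.0011,0.019,0,0.0333,1],[0.0025,0.0222,0,0.0666,1],[0.0037,0.0255,0,0.1,1],[0.0046,0.0289,0,0.1333,1],[0.0053,0.0323,0,0.1666,1],[0.0058,0.0358,0,0.2,1],[0.006,0.0393,0,0.2333,1],[0.006,0.0428,0,0.2666,1],[0.006,0.0428,0,0.2666,1]]]}}

```text
clock: 4.1
position: [0.5661, 0.0295, 0.0525]
ee_rot: [-0.001, 0.99, 0.139, -0.0]
contact_force: [-2.3, 4.5, 1.2]
width: -0.0001
gripper_force: 2.2
```

```bash
python3 - <<'E'
from h import *
where();rows([polar(a,20,54) for a in (28,24,20,16,12,8,5,5)])
E
```

```text
t 4.1 base xy [17.4 35.7 52.5] yaw 32.0 F [-2.3  4.5  1.2] w -0.00012418877451106592 q [-0.07  0.4   1.76  0.    0.98  1.22]
[0.0033, 0.0045, -0.0019, 0.033]
[0.0047, 0.0077, -0.0019, 0.0663]
[0.0059, 0.011, -0.0019, 0.0997]
[0.0069, 0.0144, -0.0019, 0.133]
[0.0076, 0.0179, -0.0019, 0.1663]
[0.0081, 0.0213, -0.0019, 0.1997]
[0.0083, 0.024, -0.0019, 0.2247]
[0.0083, 0.024, -0.0019, 0.2247]
```

Request:
{"api": "move_arm", "payload": {"deltas": [[[0.0033,0.0045,0,0.033,1],[0.0047,0.0077,0,0.0663,1],[0.0059,0.011,0,0.1,1],[0.0069,0.0144,0,0.133,1],[0.0076,0.0179,0,0.1663,1],[0.0081,0.0213,0,0.2,1],[0.0083,0.024,0,0.2247,1],[0.0083,0.024,0,0.2247,1]]]}}

```text
clock: 4.9
position: [0.5774, 0.0126, 0.0524]
ee_rot: [-0.001, 0.995, -0.095, -0.001]
contact_force: [-2.0, 4.5, 2.2]
width: -0.0001
gripper_force: 2.0
```

```bash
python3 - <<'E'
from h import *
where();rows([polar(3,20,54),polar(1,20,54),polar(0,20,54),polar(0,20,54)])
a=manip.get_image("scene")[150:300,90:280]
cv2.imwrite("pics/p2.png",cv2.resize(cv2.cvtColor(a,cv2.COLOR_RGB2BGR),None,fx=4,fy=4,interpolation=3))
E
```

```text
t 4.9 base xy [32.8 22.6 52.4] yaw 5.1 F [-2.   4.5  2.2] w -0.00012372508024497504 q [-0.1   0.41  1.73  0.    1.    1.66]
[0.0013, 0.0011, -0.002, 0.0173]
[0.0021, 0.0027, -0.002, 0.034]
[0.0025, 0.0035, -0.002, 0.0423]
[0.0025, 0.0035, -0.002, 0.0423]
```

View pics/p2.png

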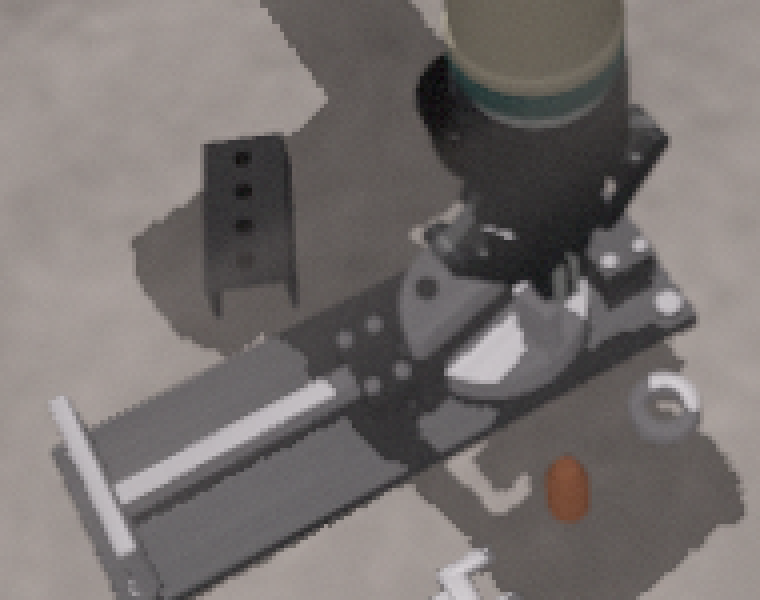

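The slot's left edge runs from about (428,357) to (508,285), steeper than the bar, so the disc isn't in line yet. I'll compute how much angle remains.

```bash
python3 - <<'E'
from h import *
for a,b in (((428,357),(508,287)),((447,372),(520,295))):
    p,q=S(*a,.031)-D,S(*b,.031)-D;d=q-p
    print(np.round([p@EX*1e3,p@EY*1e3,q@EX*1e3,q@EY*1e3],1),np.degrees(np.arctan2(-d@EX,d@EY)))
rows([polar(a,g,54) for a,g in((4,19),(3,17),(2,15),(1,13),(0,11))])
E
```

```text
[ 12.6 -44.7  -2.5  11.4] 15.098958603013653
[ 25.7 -40.5   5.3  14.3] 20.41809481397398
[0.0007, 0.0016, -0.002, 0.0094]
[0.001, 0.0049, -0.002, 0.0177]
[0.0012, 0.0082, -0.002, 0.026]
[0.0013, 0.0115, -0.002, 0.0344]
[0.0013, 0.0147, -0.002, 0.0427]
```

The disc is still at about 16–17°, because the fingertips are thinner than I assumed (about 7 mm half-thickness). I'll push a few mm further and check again.

Request:
{"api": "move_arm", "payload": {"deltas": [[[0.0007,0.0016,0,0.0094,1],[0.001,0.0049,0,0.0177,1],[0.0012,0.0082,0,0.034,1],[0.0012,0.0082,0,0.0423,1],[0.0012,0.0082,0,0.0423,1]]]}}

```text
clock: 5.45
position: [0.5782, 0.0057, 0.0524]
ee_rot: [-0.0, 0.99, -0.139, 0.001]
contact_force: [0.2, 4.1, 1.5]
width: -0.0002
gripper_force: 2.1
```

```bash
python3 - <<'E'
from h import *
where();rows([polar(0,g,54) for g in (15,13,12,11,10)])
a=manip.get_image("scene")[200:270,170:270]
cv2.imwrite("pics/p3.png",cv2.resize(cv2.cvtColor(a,cv2.COLOR_RGB2BGR),None,fx=8,fy=8,interpolation=3))
E
```

```text
t 5.45 base xy [35.5 16.2 52.4] yaw -0.0 F [0.2 4.1 1.5] w -0.0002476358720876796 q [-0.11  0.41  1.73  0.    0.99  1.74]
[-0.0006, 0.0015, -0.002, -0.0001]
[-0.0006, 0.004, -0.002, -0.0001]
[-0.0006, 0.0053, -0.002, -0.0001]
[-0.0006, 0.0065, -0.002, -0.0001]
[-0.0006, 0.0078, -0.002, -0.0001]
```

View pics/p3.png

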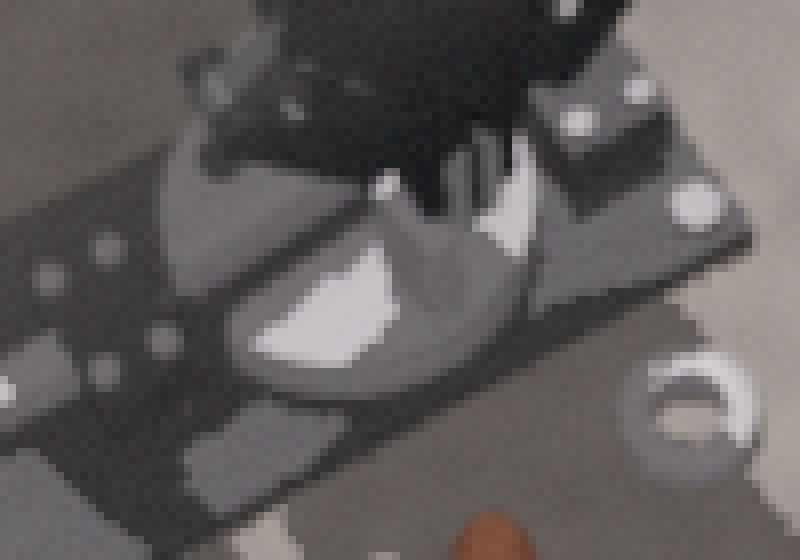

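The slot now runs from about (225,290) to (370,200). Its upper edge goes (215,282)–(355,198) and its lower edge (258,288)–(372,212).

```bash
python3 - <<'E'
from h import *
Q=lambda x,y:plane("scene",(170+(x+.5)/8-.5,200+(y+.5)/8-.5),.031)
for a,b in (((215,282),(355,198)),((258,288),(372,212)),((215,285),(160,165))):
    p,q=Q(*a)-D,Q(*b)-D;d=q-p
    print(np.round([p@EX*1e3,p@EY*1e3,q@EX*1e3,q@EY*1e3],1),np.degrees(np.arctan2(-d@EX,d@EY)))
E
```

```text
[  3.9 -40.5   0.9   2.9] 3.9090199913840595
[ 11.4 -31.8   7.1   4.6] 6.788543122955553
[  4.6 -40.9 -35.9 -36.3] 83.46315900266056
```

About 7° remain. I'll push roughly 5 mm more, back off and look.

Request:
{"api": "move_arm", "payload": {"deltas": [[[0,0.003,0,0,1],[0,0.0065,0,0,1],[0,0.0065,0,0,1],[0,0.0065,0,0,1],[0,-0.006,0,0,1],[0,-0.006,0,0,1],[0,-0.006,-0.06,0,1],[0,-0.006,-0.12,0,1],[-0.1,0.1,-0.12,0,1],[-0.2,0.25,-0.12,0,1],[-0.2,0.37,-0.12,0,1],[-0.2,0.37,-0.12,0,1]]]}}

```text
clock: 6.7
position: [0.4307, -0.1243, 0.1483]
ee_rot: [0.001, 0.99, -0.138, -0.0]
contact_force: [1.1, -0.5, 1.0]
width: -0.0002
gripper_force: 0.0
```

```bash
python3 - <<'E'
from h import *
where()
a=manip.get_image("scene")[190:280,165:270]
b=manip.get_image("top")[170:230,270:350]
f=lambda i,w:cv2.resize(cv2.cvtColor(i,cv2.COLOR_RGB2BGR),None,fx=w,fy=w,interpolation=3)
A=f(a,4);Bb=f(b,4);o=np.zeros((360,740,3),np.uint8);o[:,:420]=A;o[:240,420:]=Bb
cv2.imwrite("pics/p4.png",o)
E
```

```text
t 6.7 base xy [ -70.4 -149.4  148.3] yaw 0.1 F [ 1.1 -0.5  1. ] w -0.0002445022617141002 q [-0.43  0.14  1.87 -0.    1.14  1.41]
```

View pics/p4.png

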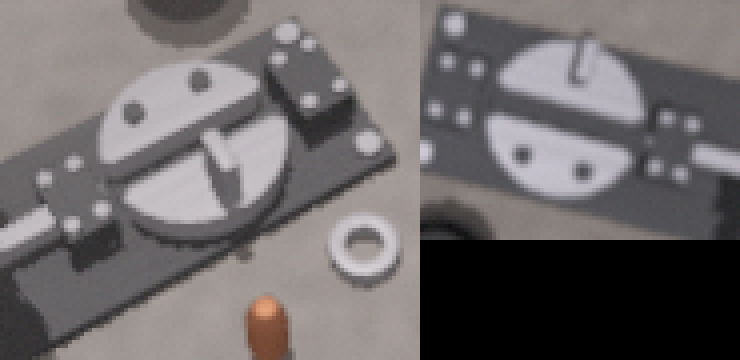

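The slot now looks in line with the bar in both views. I'll check it using the top-view slot edges (505,90)–(638,121) and (495,117)–(640,150).

```bash
python3 - <<'E'
from h import *
Q=lambda x,y,z=.031:plane("top",(270+(x-420+.5)/4-.5,170+(y+.5)/4-.5),z)
P=lambda x,y,z=.031:plane("scene",(165+(x+.5)/4-.5,190+(y+.5)/4-.5),z)
for a,b in ((Q(505,90),Q(638,121)),(Q(495,117),Q(640,150)),(P(118,163),P(250,97)),(Q(576,78,.031),Q(592,36,.071)),(Q(460,91,.038),Q(673,146,.038))):
    p,q=a-D,b-D;d=q-p
    print(np.round([p@EX*1e3,p@EY*1e3,q@EX*1e3,q@EY*1e3],1),np.degrees(np.arctan(-(d@EX)/(d@EY))))
where();rows([(0,-255,150,0),(0,-255,36,0)])
E
```

```text
[  7.8  40.3   9.8 -46.7] 1.338080689922008
[-10.5  42.2  -7.8 -52.3] 1.6669738992704612
[ -8.2 -39.6  -7.   39.9] -0.8975871889545968
[26.7 -1.8 49.5 -1.1] -88.27576651353398
[ -0.6  68.1  -0.7 -70.8] -0.014822190937123758
t 6.8 base xy [ -72.  -152.6  148.2] yaw -0.3 F [0.1 0.5 0.3] w 0.0002844131095267918 q [-0.44  0.14  1.87 -0.01  1.14  1.42]
[0.0907, 0.1275, -0.002, -0.0027]
[0.0912, 0.1269, 0.1405, -0.0027]
```

Aligned to within about 1.5°. Next I go behind the end plate.

Request:
{"api": "move_arm", "payload": {"deltas": [[[0.05,0.06,0,0,1],[0.091,0.127,0,-0.002,1],[0.091,0.127,0,-0.002,1],[0.091,0.127,0,-0.002,1],[0.091,0.127,0,-0.002,1],[0.091,0.127,0.05,-0.002,1],[0.091,0.127,0.1,-0.002,1],[0.091,0.127,0.14,-0.002,1],[0.091,0.127,0.14,-0.002,1],[0.091,0.127,0.14,-0.002,1],[0.091,0.127,0.14,-0.002,1]]]}}

```text
clock: 7.9
position: [0.4762, -0.2411, 0.0381]
ee_rot: [0.001, 0.991, -0.137, 0.002]
contact_force: [-0.3, -0.3, -0.1]
width: 0.0001
gripper_force: 0.0
```

```bash
python3 - <<'E'
from h import *
where();rows([(0,y,36,0) for y in (-245,-235,-200,-160,-120)])
E
```

```text
t 7.9 base xy [   5.4 -249.1   38.1] yaw 0.3 F [-0.3 -0.3 -0.1] w 7.299408741631541e-05 q [-0.6   0.37  1.85 -0.    0.91  1.25]
[-0.0068, -0.0052, 0.0027, 0.0022]
[-0.0067, -0.0177, 0.0026, 0.0022]
[-0.0065, -0.0615, 0.0026, 0.0022]
[-0.0063, -0.1115, 0.0025, 0.0022]
[-0.0061, -0.1615, 0.0025, 0.0022]
```

Request:
{"api": "move_arm", "payload": {"deltas": [[[-0.0068,-0.005,0.0027,0.002,1],[-0.0068,-0.012,0.0027,0.002,1],[-0.0067,-0.02,0.0027,0.002,1],[-0.0067,-0.028,0.0027,0.002,1],[-0.0067,-0.036,0.0027,0.002,1],[-0.0066,-0.044,0.0027,0.002,1],[-0.0066,-0.052,0.0027,0.002,1],[-0.0065,-0.06,0.0027,0.002,1],[-0.0065,-0.068,0.0027,0.002,1],[-0.0065,-0.076,0.0027,0.002,1],[-0.0065,-0.084,0.0027,0.002,1],[-0.0065,-0.092,0.0027,0.002,1]]]}}

```text
clock: 9.1
position: [0.49, -0.1686, 0.0346]
ee_rot: [0.001, 0.99, -0.139, 0.0]
contact_force: [-3.1, -3.8, 4.8]
width: 0.0
gripper_force: 3.1
```

```bash
python3 - <<'E'
from h import *
where();rows([(0,y,36,0) for y in (-150,-130,-115,-105)])
E
```

```text
t 9.1 base xy [  -1.2 -175.6   34.6] yaw -0.0 F [-3.1 -3.8  4.8] w 3.919487295275385e-05 q [-0.46  0.36  1.89 -0.    0.89  1.39]
[0.0015, -0.032, -0.0017, -0.0001]
[0.0015, -0.057, -0.0018, -0.0001]
[0.0015, -0.0757, -0.0018, -0.0001]
[0.0015, -0.0882, -0.0018, -0.0001]
```

Request:
{"api": "move_arm", "payload": {"deltas": [[[0.001,-0.007,0,0,1],[0.001,-0.014,0,0,1],[0.001,-0.021,0,0,1],[0.001,-0.028,0,0,1],[0.001,-0.035,0,0,1],[0.001,-0.042,0,0,1],[0.001,-0.049,0,0,1],[0.001,-0.056,0,0,1],[0.001,-0.063,0,0,1],[0.001,-0.07,0,0,1],[0.001,-0.077,0,0,1],[0.001,-0.077,0,0,1]]]}}

```text
clock: 10.3
position: [0.5078, -0.1087, 0.0343]
ee_rot: [-0.0, 0.99, -0.139, 0.0]
contact_force: [0.0, -1.6, 1.8]
width: 0.0001
gripper_force: 1.1
```

```bash
python3 - <<'E'
from h import *
where();rows([(0,y,36,0) for y in (-110,-105,-100,-95)])
E
```

```text
t 10.3 base xy [  -0.7 -113.1   34.3] yaw -0.0 F [ 0.  -1.6  1.8] w 5.95536658153571e-05 q [-0.35  0.36  1.88  0.    0.89  1.5 ]
[0.0008, -0.0039, -0.0021, -0.0]
[0.0008, -0.0102, -0.0021, -0.0]
[0.0008, -0.0164, -0.0021, -0.0]
[0.0008, -0.0227, -0.0021, -0.0]
```

Now I go in small steps to the stop, watching the force.

Request:
{"api": "move_arm", "payload": {"deltas": [[[0.0008,-0.003,0,0,1],[0.0008,-0.006,0,0,1],[0.0008,-0.009,0,0,1],[0.0008,-0.012,0,0,1],[0.0008,-0.012,0,0,1]]]}}

```text
clock: 10.8
position: [0.5098, -0.1022, 0.0342]
ee_rot: [0.002, 0.99, -0.138, -0.001]
contact_force: [-5.3, -7.6, 5.8]
width: -0.0
gripper_force: 5.5
```

```bash
python3 - <<'E'
from h import *
where()
E
```

```text
t 10.8 base xy [  -0.5 -106.4   34.2] yaw 0.1 F [-5.3 -7.6  5.8] w -3.047940837649783e-05 q [-0.33  0.37  1.88 -0.01  0.9   1.52]
```

Request:
{"api": "move_arm", "payload": {"deltas": [[[0,-0.002,0,0,1],[0,-0.004,0,0,1],[0,-0.004,0,0,1],[0,-0.004,0,0,1]]]}}

```text
clock: 11.2
position: [0.5099, -0.102, 0.0343]
ee_rot: [0.004, 0.99, -0.138, -0.001]
contact_force: [-8.2, -16.5, 6.5]
width: 0.0001
gripper_force: 9.6
```

```bash
python3 - <<'E'
from h import *
where()
E
```

```text
t 11.2 base xy [  -0.4 -106.1   34.3] yaw 0.2 F [ -8.2 -16.5   6.5] w 7.594499302891049e-05 q [-0.32  0.37  1.88 -0.01  0.9   1.53]
```

Request:
{"api": "move_arm", "payload": {"deltas": [[[0,-0.003,0,0,1],[0,-0.005,0,0,1],[0,-0.005,0,0,1]]]}}

```text
clock: 11.5
position: [0.51, -0.1017, 0.0344]
ee_rot: [0.008, 0.991, -0.136, -0.002]
contact_force: [-12.5, -27.0, 5.9]
width: 0.0
gripper_force: 15.0
```

Request:
{"api": "move_arm", "payload": {"deltas": [[[0,0.02,0,0,1],[0,0.05,0,0,1],[0,0.05,0,0,1],[0,0.05,-0.06,0,1],[0,0.05,-0.12,0,1],[0,0.1,-0.15,0,1],[-0.05,0.2,-0.15,0,1],[-0.1,0.25,-0.15,0,1],[-0.1,0.25,-0.15,0,1],[-0.1,0.25,-0.15,0,1]]]}}

```text
clock: 12.5
position: [0.3778, -0.2651, 0.1538]
ee_rot: [-0.0, 0.99, -0.142, -0.001]
contact_force: [1.9, -0.5, -0.9]
width: -0.0001
gripper_force: 0.0
```

```bash
python3 - <<'E'
from h import *
where()
a=manip.get_image("scene")[150:310,90:280]
b=manip.get_image("top")[140:240,250:360]
f=lambda i,w:cv2.resize(cv2.cvtColor(i,cv2.COLOR_RGB2BGR),None,fx=w,fy=w,interpolation=3)
A=f(a[:,85:],4)[:400];Bb=f(b,3);o=np.zeros((400,750,3),np.uint8);o[:,:420]=A;o[:300,420:]=Bb
cv2.imwrite("pics/p5.png",o)
E
```

```text
t 12.5 base xy [ -82.5 -299.4  153.8] yaw -0.4 F [ 1.9 -0.5 -0.9] w -0.00010361161860086118 q [-0.76  0.15  1.83 -0.    1.16  1.09]
```

View pics/p5.png

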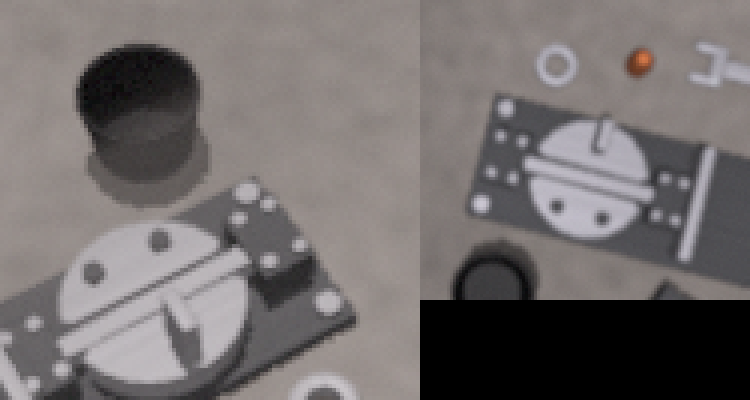

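The bar runs through the disc and into the keeper. I'll check how far the plate travelled, taking its top edge at (712,148)–(684,260) in the right panel.

```bash
python3 - <<'E'
from h import *
Q=lambda x,y,z:plane("top",(250+(x-420+.5)/3-.5,140+(y+.5)/3-.5),z)-D
for p in (Q(712,148,.061),Q(685,260,.061),Q(698,204,.061),Q(674,199,.038)):print(p@EX*1e3,p@EY*1e3)
# bright-strip centre profile along base y in both frames, top camera
g0=cv2.imread("pics/top0.png",0).astype(np.float32);g1=cv2.cvtColor(manip.get_image("top"),cv2.COLOR_RGB2GRAY).astype(np.float32)
p=C["top"];K=np.array([[p['fx'],0,p['cx']],[0,p['fy'],p['cy']],[0,0,1]])
def prof(g,lo,hi):
    ys=np.arange(lo,hi,.5);acc=0
    for x in (-38,-33,33,38):
        X=np.array([[*(D+EX*x/1e3+EY*y/1e3),.061] for y in ys])
        uv=cv2.projectPoints(X,cv2.Rodrigues(p['R'])[0],p['t'],K,p['dist'])[0].reshape(1,-1,2).astype(np.float32)
        acc=acc+cv2.remap(g,uv,None,cv2.INTER_LINEAR)[0]
    w=np.clip(acc/4-130,0,None);return (w*ys).sum()/w.sum()
print(prof(g0,-230,-205),prof(g1,-100,-68))
E
```

```text
47.23527182979331 -90.66074769541619
-47.68780304444488 -90.71528907088073
-0.5290570118754654 -90.23506120516744
0.5705642614161595 -74.32534484166094
-218.2916306995502 -89.28839062072032
```

```bash
python3 -c "
from rig import manip
print(manip.sign_off())"
```

```text
the job is handed in; nothing more can be done
None
```

The jig is locked and handed in at about 12.7 s: the slot was lined up to about 1.5° before the bar went in. The bar then stopped hard under about 30 N, with its plate within about 1 mm of fully home, and I saw no loose item move.

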